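# Load-test a dry cell on the rheostat board

## Robot

A 6-joint arm with a two-finger parallel gripper is mounted at the origin on a cart in front of the work surface, level with it; the furniture and walls round the work are solid. World frame = base frame: x ahead of the robot, y to its left, z up, the work surface at z = 0. Lengths are in m, angles in degrees, forces in N, time in s.
With the tool pointing down it reaches from about 0.375 to 0.75 m from the base axis. Payload 9 kg.
Tool frame: the origin (TCP) lies where the fingers leave the gripper's body, on its centre line; the fingertips stand 73 mm ahead of it and the grasp point (between the pads) lies 54 mm ahead of it (robot.tip_reach is the distance from the TCP to the fingertips, in m); z points along the fingers, y is the line along which they close (so a half turn about z gives the same grasp; the last joint's range is limited). The gripper opens to 85 mm and grips with 20 to 120 N. Pads are 22 mm wide; open, the fingers measure 114 mm over their backs; the gripper's body (76 mm by 85 mm) begins 54 mm behind the grasp point. The pads swing forward as they close: fully open they stand 13 mm farther back than shut.
Start: joints at [62.641, 5.964, 5.575, 89.605, 0, 77.527], TCP at [0.154, 0.58, 0.304] pointing down, gripper open.
Joint ranges: [-171.21, 171.21], [-48.23, 106.86], [-62.78, 66.21], [-105.2, 120.99], [-86.42, 89.51], [-180, 180]. Speed limits (degrees/s): [127.2, 127.2, 147.25, 180, 180, 180].

## Interface

Orientations are given as [roll, pitch, yaw] about the fixed x, y, z axes, in that order (R = Rz(yaw) Ry(pitch) Rx(roll)).
In Python, from plant import robot gives the robot as it stands. Calls block until the motion is done:
- robot.move_pose(position, orientation): joint-space move of the TCP to a pose.
- robot.line_to(position, vel=0.15, rotation=None, guard=None): straight line of the TCP; rotation=None keeps the orientation; vel is the mean speed in m/s. With guard (N) it stops when the force on the tool has changed by that much, and returns True; else False.
- robot.goto_joints(angles): joint-space move.
- robot.set_gripper(opening): finger opening in m; the grip force is fixed at half the most; returns when the fingers have stopped.
- robot.pause(seconds).
- robot.ik(position, orientation): joint angles nearest the present ones, or None.
- robot.observe(): the state.
- robot.grab_frame(name): name is "side" or "top"; returns the picture (480x640x3 uint8, blue, green, red); there is no depth.
- robot.get_calibration(name): a dict with "vertical_fov" (degrees; the focal length in pixels is half the picture's height over the tangent of half this angle, whatever the lens; pixels are square), "cx", "cy" (the principal point, pixels), "k1" (the pictures are not rectified: a ray, as slopes to the right and down, at radius r is drawn at 1 + k1 r^2 times it, then the intrinsics apply), "rvec" (rotation vector, rad) and "tvec" (3), from world to camera coordinates, as OpenCV has them. Camera axes: x right, y down, z forward; pixel columns grow to the right and rows downward; lengths in m; the calibration is good to about 2 mm. A picture is of the moment at which its call begins. get_calibration takes no time and is no camera call.
A pose or a line that the arm cannot do raises robot.IKError and nothing moves.
- robot.job_done(): hands the job in; it is judged then, once.
The state is a dict: "time": time; "q": joint angles; "qvel": joint speeds; "joint_torque": joint torques, N m; "tool_pos": TCP position; "tcp_rot": TCP orientation; "ft_force": force on the tool from outside, world axes, zero at the start; "torque": the same for the moment, N m; "gripper_width": finger opening in m; "gripper_force": force on a finger pad.
Only numpy, scipy, OpenCV 4.12 (cv2) and the standard library are available. Lean on these libraries where they do the work, as an engineer would, in place of code of your own. Each camera call takes 0.05 s, during which the arm holds its last target. There are 200 camera calls.

## Task

Take the dry cell lying in the tray and lay it fully down in the cradle of the test board, button end against the rigid black contact block and flat end against the brass leaf spring, and let go of it. Then draw the rheostat's spring-return slider along by its knob until its pointer stands in the gap of the index clip, and finish still holding it there, steady, so that the load reading can be taken from the board's meter. Do not shift the index clip, and leave the loose things around where they are.

Things in the scene. Friction and masses are not known exactly. Their poses are not given: they have to be found in the camera images.
- board: test board, grey slab 210 (x) x 410 (y -145 to 265) x 14 mm, fixed; x away from the robot, y to the left, origin underneath. Cell cradle at x = -62 mm (two black V saddles 44 mm apart, along y); rheostat along y at x = 55 mm, end brackets 86 mm high at y = +-100 mm, rod and coil spring at z = 78 mm; scale strip at x = 21 mm, top z = 66 mm; meter, 72 mm high, at y 142 to 252 mm
- cradle (a point): middle of a seated cell, on its axis, 38.5 mm above the bench (24.5 mm above the board); axes as the board's. On its -y side a rigid black block, stop face 30 mm away, 50 mm high above the bench, recessed for the button; on its +y side the brass leaf spring
- cell: the dry cell to be tested (dark body, one band), 33 mm diameter, 60 mm long plus a 2 mm button, 0.12 kg; it lies in one of the two places of the tray. Origin: centre of its flat end; its z axis runs along the cell to the button
- cell_mid (a point): middle of the cell, on its axis, 30 mm from the flat end; lies 28.5 mm above the bench in the tray
- tray: flat grey cell tray 140 x 92 mm, rim 9 mm high, floor 4 mm, fixed on the bench, with two V places along its y axis, at x = +34 mm (with the cell, button towards the tray's -y) and x = -34 mm (empty); origin under its centre
- slider (a joint): travel of the rheostat slider, m: 0 at rest, grows as it is drawn along the board's -y; at most 0.090. A spring pushes it back to 0 with about 4 N at rest and 9 N at 75 mm
- slider_knob (a point): middle of the slider's upright black knob, 30 (x) x 22 (y) x 38 mm high, its top 131 mm above the bench, underside 93 mm; moves with the slider
- pointer (a point): tip of the slider's steel pointer, 2 mm wide, 70.5 mm above the bench; moves with the slider
- index (a joint): place of the index clip on the scale, m: the slider's joint value at which the pointer stands in the middle of the gap; held by friction only
- index_notch (a point): middle of the gap, 10 mm wide along y, between the two tabs of the dark steel index clip on the scale strip; axes as the board's
- leaf (a joint): bending of the leaf-spring contact, rad: 0 free, about 0.16 with a cell seated. Free, it leans up to 6 mm into the cell's place; its top, 70 mm above the bench, flares outwards, so a cell lowered straight down with a few N pushes it back; it then presses the cell towards the rigid block with 2 to 3 N
- spare_cell: bystander: another dry cell (red), 33 mm diameter, 62 mm high, standing upright right of the tray; origin under its centre
- screwdriver: bystander: screwdriver 170 mm long lying at the far right; origin under its middle
- tape: bystander: roll of black tape 66 mm across, 19 mm high, lying to the left; origin under its centre

How it is judged:
By the outcome, as a careful person would: the job done as asked, in the order asked, and still so for the second after the job is handed in, while the arm keeps its last pose, push and grip.
It also fails if it takes over 64 s, if anything falls off the work surface, if the arm or the gripper's body presses on something with over 40 N, if the wrist force passes 120 N, or if a joint passes its speed limit or range.

## Working session

There is one attempt and no reset: what is moved stays moved. The work goes in short steps, each a Python script; the robot and the scene stay as the last script left them, time stands still between calls to the robot, and variables do not carry over. Pictures are saved under pics/ and viewed, at most 10 in all, crops included, and the job is handed in when it is done.

```bash
ls; mkdir -p pics
python3 - <<'E'
from plant import robot
import cv2
for n in("side","top"):
    cv2.imwrite(f"pics/{n}0.png",robot.grab_frame(n)); print(n,robot.get_calibration(n))
s=robot.observe();print(s['time'],s['tool_pos'],s['tcp_rot'],s['gripper_width'],robot.tip_reach)
E
```

```text
pics
side {'vertical_fov': 55.57426496511651, 'cx': 322.325128125413, 'cy': 244.02075023622925, 'k1': 0.029792049494299835, 'rvec': array([ 2.13912042, -0.03629073,  0.02937941]), 'tvec': array([-0.54772497,  0.08686194,  1.56040317])}
top {'vertical_fov': 44.980607084385184, 'cx': 316.86534827515715, 'cy': 242.36210015827615, 'k1': 0.03965977712094448, 'rvec': array([ 2.12101807, -2.07228487,  0.2395701 ]), 'tvec': array([-0.02275306,  0.54763414,  1.60727425])}
0.1 [0.15402157 0.57966268 0.30320129] [-1.79931893e+02 -1.28099102e-02  1.65115705e+02] 0.08531428117207818 0.0726
```

View pics/top0.png

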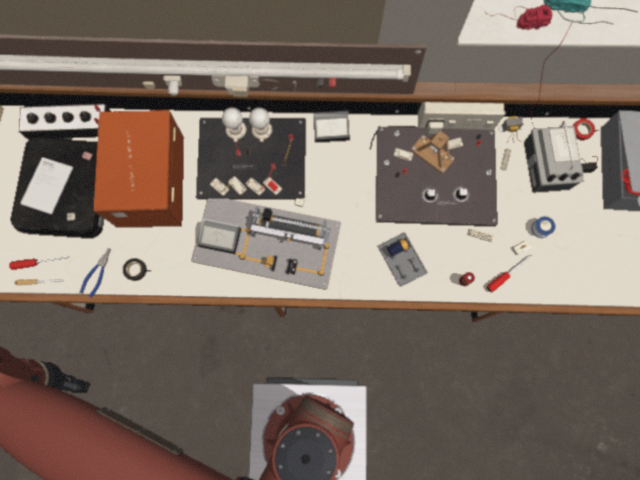

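View pics/side0.png

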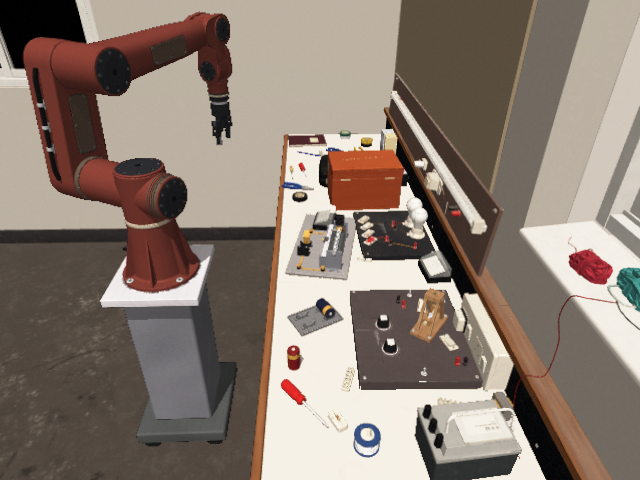

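Run:
```python
import cv2
t=cv2.imread('pics/top0.png');s=cv2.imread('pics/side0.png')
c=lambda im,x0,x1,y0,y1,k:cv2.resize(im[y0:y1,x0:x1],None,fx=k,fy=k,interpolation=cv2.INTER_CUBIC)
cv2.imwrite('pics/tc.png',c(t,188,348,195,291,5))
cv2.imwrite('pics/sc.png',cv2.hconcat([c(s,280,360,205,285,5),c(t,370,450,225,305,5)]))
```

```text
(no output)
```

View pics/tc.png

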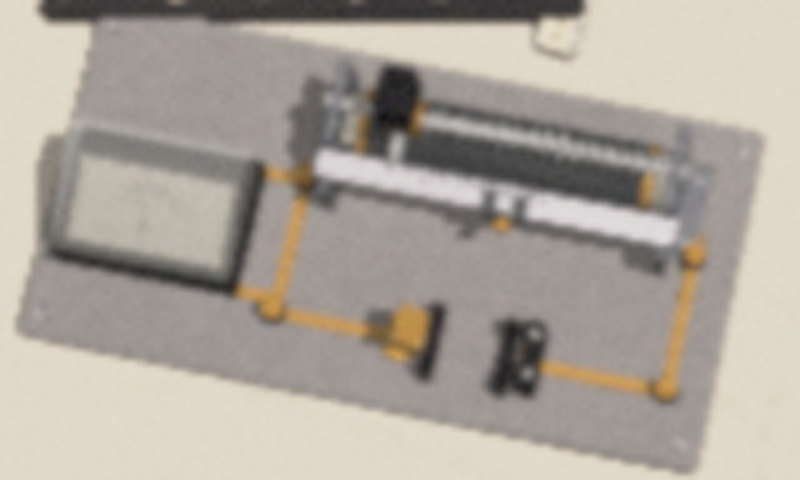

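View pics/sc.png

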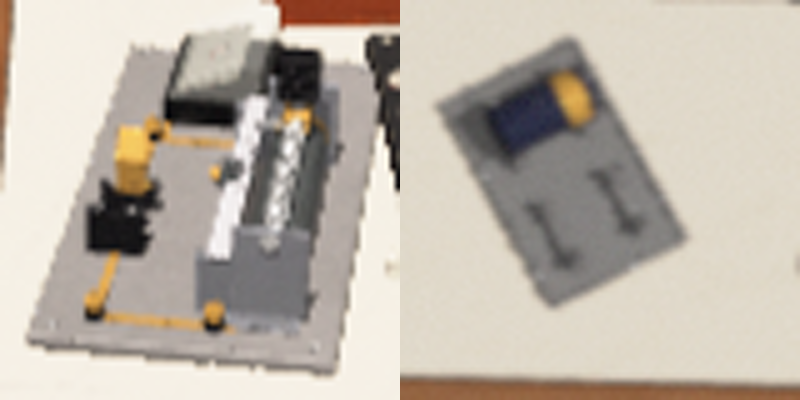

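```bash
cat > h.py <<'E'
import numpy as np, cv2
from scipy.optimize import least_squares
from scipy.ndimage import map_coordinates
from plant import robot
def cam(n):
    c=robot.get_calibration(n); f=240/np.tan(np.radians(c['vertical_fov']/2))
    return np.array([[f,0,c['cx']],[0,f,c['cy']],[0,0,1]]),np.array([c['k1'],0,0,0.]),c['rvec'],c['tvec']
def proj(n,P):
    K,d,r,t=cam(n); return cv2.projectPoints(np.asarray(P,float).reshape(-1,1,3),r,t,K,d)[0][:,0]
def unproj(n,uv,z):
    K,d,r,t=cam(n); p=cv2.undistortPoints(np.asarray(uv,float).reshape(-1,1,2),K,d)[:,0]
    R=cv2.Rodrigues(r)[0]; C=-R.T@t; D=np.c_[p,np.ones(len(p))]@R
    return C+D*((np.asarray(z)-C[2])/D[:,2])[:,None]
def w(pose,P):
    P=np.atleast_2d(np.asarray(P,float)); c,s=np.cos(pose[2]),np.sin(pose[2])
    return np.c_[pose[0]+c*P[:,0]-s*P[:,1],pose[1]+s*P[:,0]+c*P[:,1],P[:,2]]
def fit(n,uv,P,x0):
    uv=np.asarray(uv,float)
    r=least_squares(lambda p:(proj(n,w(p,P))-uv).ravel(),x0)
    return r.x,r.fun.reshape(-1,2)
def edgefit(n,im,segs,p,rng=3,off=(0,0)):
    "refine pose from strongest gradient across each model segment (3D point pairs)"
    g=cv2.cvtColor(im,cv2.COLOR_BGR2GRAY).astype(float)
    for it in range(6):
        M=[];N=[];Q=[]
        for a,b in segs:
            T=np.linspace(.08,.92,40)[:,None]; S=np.array(a)*(1-T)+np.array(b)*T
            u=proj(n,w(p,S)); d=u[-1]-u[0]; nn=np.array([-d[1],d[0]])/np.linalg.norm(d)
            k=np.arange(-rng,rng+.01,.1)
            pts=u[:,None]+k[None,:,None]*nn
            v=map_coordinates(g,[pts[...,1],pts[...,0]],order=3)
            gr=np.abs(np.gradient(v,axis=1)); gr=gr**2
            kk=(gr*k).sum(1)/gr.sum(1)
            kb=k[gr.argmax(1)]
            med=np.median(kb); ok=abs(kb-med)<.8
            M+=list(S[ok]);N+=[nn]*ok.sum();Q+=list((u+kb[:,None]*nn)[ok])
        M,N,Q=map(np.array,(M,N,Q))
        f=lambda p:((proj(n,w(p,M))-Q)*N).sum(1)
        r=least_squares(f,p,loss='soft_l1',f_scale=.3); p=r.x
    return p,np.sqrt(np.mean(r.fun**2))
E
python3 - <<'E'
from h import *
t=cv2.imread('pics/top0.png');s=cv2.imread('pics/side0.png')
for n in('top','side'):
    K,d,r,tt=cam(n);print(n,(-cv2.Rodrigues(r)[0].T@tt).round(3))
B=[[.105,.265,.014],[.105,-.145,.014],[-.105,-.145,.014],[-.105,.265,.014]]
tc=np.array([[95,18],[765,132],[693,472],[15,335]])/5+[188,195]-.4
pb,res=fit('top',tc,B,[.6,.1,-.2]);print('board',pb,np.degrees(pb[2]),res.round(2).tolist())
sb=np.array([[30,342],[335,375]])/5+[280,205]-.4
Z=.009;T=np.array([[.07,.046,Z],[.07,-.046,Z],[-.07,-.046,Z],[-.07,.046,Z]])
tt=(np.array([[572,38],[688,238],[553,307],[437,105]])-[400,0])/5+[370,225]-.4
# try both long-axis assignments
for k in range(4):
    p,res=fit('top',np.roll(tt,k,0),T,[.55,-.15,[.5,-1,2.6,-2.6][k]]);print(k,p,np.degrees(p[2]),abs(res).max())
tb=edgefit('top',t,[(B[i],B[(i+1)%4]) for i in range(4)],pb);print('edge top',tb,np.degrees(tb[0][2]))
for z in (.0,.014):
  B2=[b[:2]+[z] for b in B]
  print('side -y,-x edge z',z,edgefit('side',s,[(B2[1],B2[2]),(B2[2],B2[3]),(B2[0],B2[1])],pb))
# named points in top, given pose
loc=dict(knobtop=[.055,.075,.131],)
def show(uv,z):
    W=unproj('top',np.atleast_2d(uv)/5+[188,195]-.4,z)[0]; c,s_=np.cos(pb[2]),np.sin(pb[2]); d=W[:2]-pb[:2]
    return W.round(4),(np.array([c*d[0]+s_*d[1],-s_*d[0]+c*d[1]])*1000).round(1)
for nm,uv,z in [('knobtop',[400,85],.131),('clipmid',[504,205],.07),('pointer',[396,150],.0705),('block',[532,345],.05),('spring top',[410,333],.07),('meter',[155,200],.072)]:
    print(nm,*show(uv,z))
E
```

```text
top [ 0.164 -0.021  1.69 ]
side [ 0.493 -1.288  0.917]
board [ 0.54762613  0.08279134 -0.16835945] -9.646285892700519 [[0.17, -2.04], [-0.49, 0.08], [0.83, 0.34], [-0.51, 1.49]]
0 [ 0.51659811 -0.26295498 -1.05319842] -60.34382420766352 10.902745143202424
1 [ 0.51683166 -0.2625107   0.50480941] 28.92344879318121 0.7313701450873396
2 [ 0.5165981  -0.26295498  2.08839374] 119.65614721141446 10.902730935383943
3 [ 0.51683166 -0.2625107  -2.63678324] -151.07655086606735 0.7313701627450087
edge top (array([ 0.54855004,  0.0821839 , -0.18113407]), np.float64(0.3064189941479625)) -10.378217531044353
side -y,-x edge z 0.0 (array([ 0.54835065,  0.08551121, -0.17659701]), np.float64(0.5110111826091404))
side -y,-x edge z 0.014 (array([ 0.54734692,  0.06682946, -0.17982874]), np.float64(0.24505432514730738))
knobtop [0.6174 0.1294 0.131 ] [60.9 57.6]
clipmid [0.5646 0.0723 0.07  ] [18.5 -7.4]
pointer [0.5958 0.1359 0.0705] [38.6 60.4]
block [0.4869 0.0545 0.05  ] [-55.2 -38.1]
spring top [0.4883 0.1233 0.07  ] [-65.3  30. ]
meter [0.5625 0.2728 0.072 ] [-17.2 189.8]
```

```bash
cat > ov.py <<'E'
from h import *
def overlay(fn,n,im,lines,pts,box,k):
    x0,x1,y0,y1=box
    o=cv2.resize(im[y0:y1,x0:x1],None,fx=k,fy=k,interpolation=cv2.INTER_CUBIC)
    q=lambda P:((proj(n,P)-[x0,y0]+.5)*k).astype(int)
    for P in lines: cv2.polylines(o,[q(P)],True,(0,0,255),1)
    for P in pts: cv2.circle(o,tuple(map(int,q(P)[0])),3,(0,255,0),1)
    cv2.imwrite(fn,o)
    return o
rect=lambda x0,x1,y0,y1,z:[[x0,y0,z],[x1,y0,z],[x1,y1,z],[x0,y1,z]]
E
python3 - <<'E'
from ov import *
t=cv2.imread('pics/top0.png');s=cv2.imread('pics/side0.png')
T=rect(-.07,.07,-.046,.046,.009)
print('tray',edgefit('top',t,[(T[i],T[(i+1)%4]) for i in range(4)],[.5168,-.2625,.5048],2))
pt,_=edgefit('top',t,[(T[i],T[(i+1)%4]) for i in range(4)],[.5168,-.2625,.5048],2)
T0=rect(-.07,.07,-.046,.046,.0)
print('tray side',edgefit('side',s,[(T[i],T[(i+1)%4]) for i in range(4)],pt,2),edgefit('side',s,[(T0[i],T0[(i+1)%4]) for i in range(4)],pt,2))
B=rect(-.105,.105,-.145,.265,.014);E=[(B[i],B[(i+1)%4]) for i in range(4)]
pb,e=edgefit('top',t,E,[.5485,.0822,-.181],2)
for i,x in enumerate(E): print(i,edgefit('top',t,E[:i]+E[i+1:],pb,2))
L=[w(pb,B),w(pb,rect(-.105,.105,-.145,.265,0)),w(pb,rect(.04,.07,.1,.1,.086)),w(pb,rect(.04,.07,-.1,-.1,.086)),w(pb,rect(-.08,-.044,-.030,-.030,.05)),w(pb,rect(-.105,.105,.142,.252,.072)),w(pb,rect(.021,.021,-.1,.1,.066)),
 w(pb,rect(.04,.07,.089,.111,.131))]
Pts=[w(pb,[-.062,0,.0385])]
tl=[w(pt,T),w(pt,rect(.0175,.0505,-.03,.03,.0285))]
o1=overlay('pics/o1.png','top',t,L,Pts,(188,348,195,291),5)
a=overlay('pics/x.png','side',s,L,Pts,(280,360,205,285),5); b=overlay('pics/x.png','top',t,tl,[],(370,450,225,305),5)
cv2.imwrite('pics/o2.png',cv2.hconcat([a,b]))
E
```

```text
tray (array([ 0.51636382, -0.26142841,  0.49402275]), np.float64(0.3419538798755368))
tray side (array([ 0.51591399, -0.27073737,  0.49169645]), np.float64(0.4866489816121286)) (array([ 0.51624094, -0.26117448,  0.48501678]), np.float64(0.597101924546726))
0 (array([ 0.54868477,  0.08278322, -0.18157098]), np.float64(0.30303653967728444))
1 (array([ 0.54784145,  0.0822652 , -0.18299833]), np.float64(0.2165706426973561))
2 (array([ 0.54850158,  0.08176756, -0.18125141]), np.float64(0.28334495072194515))
3 (array([ 0.54957822,  0.08196889, -0.18171961]), np.float64(0.24290328154974253))
```

View pics/o1.png

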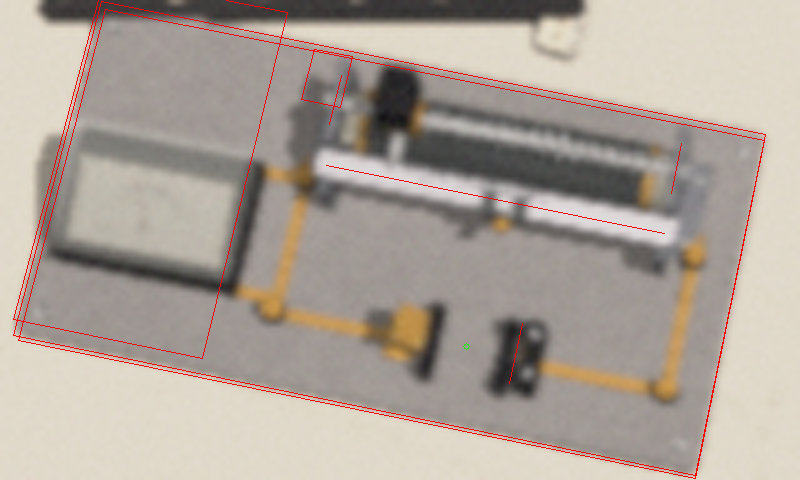

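View pics/o2.png

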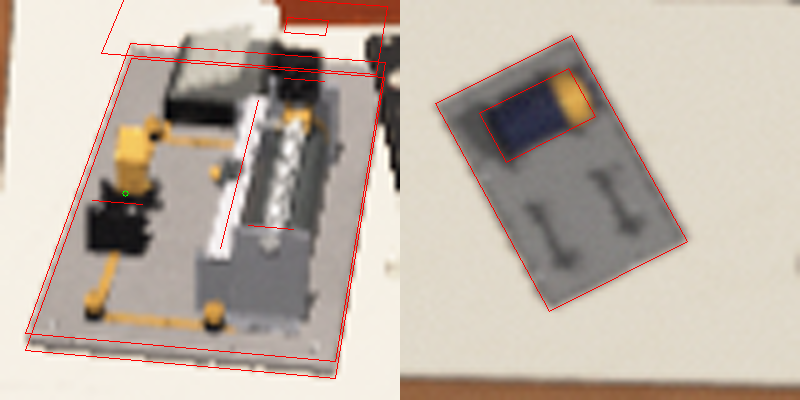

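```bash
cat >> h.py <<'E'
PT=np.array([.51636,-.26143,.494]); PB=np.array([.54855,.08222,-.1813])
def st(m):
    s=robot.observe(); print(m,round(s['time'],2),s['tool_pos'].round(4),np.round(s['tcp_rot'],1),np.round(s['ft_force'],1),'w',round(s['gripper_width'],4),'f',round(float(np.max(s['gripper_force'])),1))
E
python3 - <<'E'
from h import *
c=w(PT,[.034,0,0])[0]; o=[180,0,90+np.degrees(PT[2])]
robot.set_gripper(.065)
robot.move_pose([.40,.22,.30],[180,0,140]);st('wp')
robot.move_pose([c[0],c[1],.17],o);st('above')
cv2.imwrite('pics/s1.png',robot.grab_frame('side'));cv2.imwrite('pics/t1.png',robot.grab_frame('top'))
print(robot.line_to([c[0],c[1],.0845],vel=.08,guard=5));st('down')
a=proj('side',[[c[0],c[1],.08]])[0];print(a)
im=cv2.imread('pics/s1.png');x,y=map(int,a)
cv2.imwrite('pics/c1.png',cv2.resize(im[y-60:y+40,x-60:x+60],None,fx=5,fy=5,interpolation=cv2.INTER_CUBIC))
E
```

```text
wp 2.04 [0.3999 0.2206 0.3001] [180.   -0.  140.1] [ 0.3  0.2 -0.4] w 0.0646 f 0.0
above 3.88 [ 0.5467 -0.2443  0.1704] [180.    0.  118.4] [ 0.9  0.8 -0.6] w 0.0651 f 0.0
False
down 5.19 [ 0.5467 -0.2456  0.0852] [1.800e+02 1.000e-01 1.183e+02] [0.2 0.8 0.3] w 0.0649 f 0.0
[325.04981924 293.18711217]
```

View pics/c1.png

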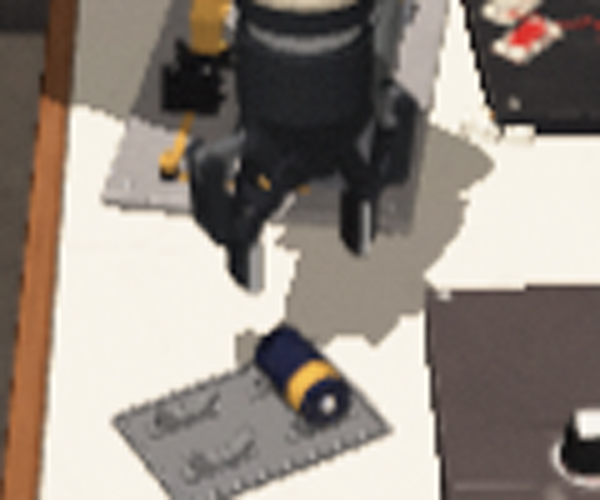

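Run:
```python
from h import *
robot.set_gripper(0.0);st('grip')
p=robot.observe()['tool_pos']
robot.line_to([p[0],p[1],.19],vel=.15);st('lift')
c=w(PB,[-.062,.002,0])[0]; o=[180,0,90+np.degrees(PB[2])]
robot.move_pose([c[0],c[1],.19],o);robot.line_to([c[0],c[1],.15],vel=.1);robot.pause(.3);st('hover');print(c)
im=robot.grab_frame('side');cv2.imwrite('pics/s2.png',im);tm=robot.grab_frame('top');cv2.imwrite('pics/t2.png',tm)
C=lambda im,x0,x1,y0,y1,k:cv2.resize(im[y0:y1,x0:x1],None,fx=k,fy=k,interpolation=cv2.INTER_CUBIC)
cv2.imwrite('pics/c2.png',cv2.hconcat([C(im,270,350,190,270,5),C(tm,250,330,205,285,5)]))
```

```text
grip 5.59 [ 0.5452 -0.2462  0.0853] [-179.8    0.   118.2] [-9.8 -3.4  7.8] w 0.0311 f 58.8
lift 6.44 [ 0.5449 -0.2459  0.1888] [-1.800e+02 -1.000e-01  1.183e+02] [-0.3  0.7 -1.2] w 0.0314 f 59.4
hover 8.6 [0.4882 0.0954 0.1505] [180.   -0.   79.6] [-0.3  0.4 -1.3] w 0.0312 f 59.4
[0.48792679 0.09536634 0.        ]
```

View pics/c2.png

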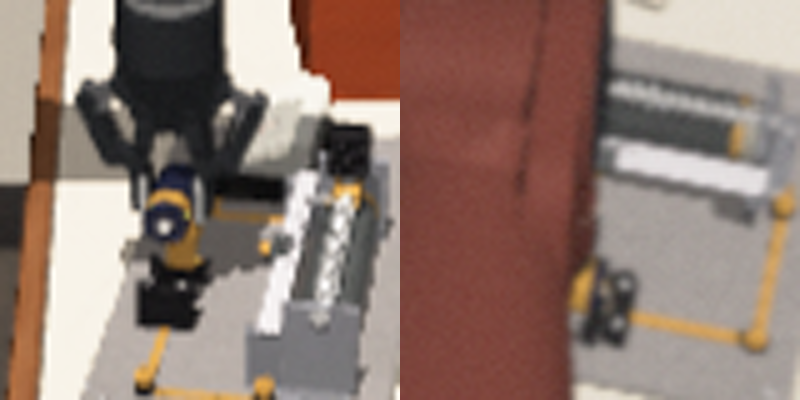

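Run:
```python
from h import *
c=w(PB,[-.0627,.002,0])[0]
robot.line_to([c[0],c[1],.125],vel=.1);st('a')
for z in (.115,.107,.101,.097,.0945):
    g=robot.line_to([c[0],c[1],z],vel=.04,guard=12);st(f'{z} {g}')
    if g: break
```

```text
a 9.1 [0.4866 0.0954 0.1242] [-179.9    0.    79.6] [-0.8 -0.6 -2.5] w 0.031 f 60.5
0.115 False 9.5 [0.487  0.0955 0.1146] [-180.    -0.    79.6] [ 0.1 -2.4 -2.5] w 0.0314 f 60.5
0.107 False 9.85 [0.487  0.0956 0.1066] [-180.    -0.    79.6] [-0.  -0.6 -2.6] w 0.0311 f 60.5
0.101 False 10.15 [0.487  0.0955 0.1006] [-180.    -0.    79.6] [ 0.7 -1.1 -3.7] w 0.0312 f 60.5
0.097 False 10.4 [0.4876 0.0954 0.097 ] [180.   -0.   79.6] [ 1.6 -1.4 -1.7] w 0.0314 f 60.5
0.0945 False 10.65 [0.4886 0.0953 0.0957] [179.8  -0.   79.6] [ 4.  -2.2  4.6] w 0.031 f 61.2
```

Run:
```python
from h import *
c=w(PB,[-.0605,.002,0])[0]
robot.line_to([c[0],c[1],.0943],vel=.03,guard=15);st('x')
for dy in (.0005,-.001,-.0025,-.004):
    c=w(PB,[-.0605,dy,0])[0]
    g=robot.line_to([c[0],c[1],.0943],vel=.015,guard=6);st(f'{dy} {g}')
    if g: break
```

```text
x 10.9 [0.4893 0.0952 0.0952] [-180.    -0.    79.6] [-4.3 -0.6 11.9] w 0.0312 f 62.2
0.0005 False 11.15 [0.4892 0.0948 0.0952] [-180.    -0.2   79.7] [-3.2  6.8 11.2] w 0.0312 f 61.8
-0.001 False 11.4 [0.4891 0.0946 0.0953] [180.   -0.4  79.7] [-0.  14.1  9.5] w 0.0312 f 61.7
-0.0025 False 11.65 [0.4891 0.0943 0.0953] [180.   -0.6  79.8] [ 2.9 23.2  9.2] w 0.0313 f 61.5
-0.004 False 11.9 [0.489  0.094  0.0954] [180.   -0.7  79.8] [ 4.2 30.7  8. ] w 0.0313 f 61.4
```

Run:
```python
from h import *
c=w(PB,[-.0608,.001,0])[0]
robot.line_to([c[0],c[1],.0948],vel=.03);st('back')
robot.set_gripper(.055);robot.pause(.2);st('open')
robot.line_to([c[0],c[1],.20],vel=.15);st('up')
# move away for viewing, towards -y so the top camera sees board
robot.move_pose([.42,-.20,.25],[180,0,120])
robot.pause(.2)
im=robot.grab_frame('side');cv2.imwrite('pics/s3.png',im);tm=robot.grab_frame('top');cv2.imwrite('pics/t3.png',tm);st('view')
C=lambda im,x0,x1,y0,y1,k:cv2.resize(im[y0:y1,x0:x1],None,fx=k,fy=k,interpolation=cv2.INTER_CUBIC)
cv2.imwrite('pics/c3.png',cv2.vconcat([C(tm,240,340,200,260,8)]))
cv2.imwrite('pics/c3s.png',C(im,280,360,205,285,5))
```

```text
back 12.22 [0.4891 0.095  0.0953] [ 1.80e+02 -1.00e-01  7.97e+01] [-0.2  5.9  8.1] w 0.0313 f 61.3
open 12.78 [0.4889 0.0941 0.0947] [-180.     0.    79.6] [ 0.5 -0.  -0.1] w 0.0549 f 0.0
up 13.62 [0.4885 0.0942 0.199 ] [-179.9    0.    79.6] [ 0.6  0.1 -0.7] w 0.0549 f 0.0
view 15.16 [ 0.4202 -0.1995  0.2499] [-180.   -0.  120.] [-0.1  0.4 -0. ] w 0.0548 f 0.0
```

View pics/c3.png

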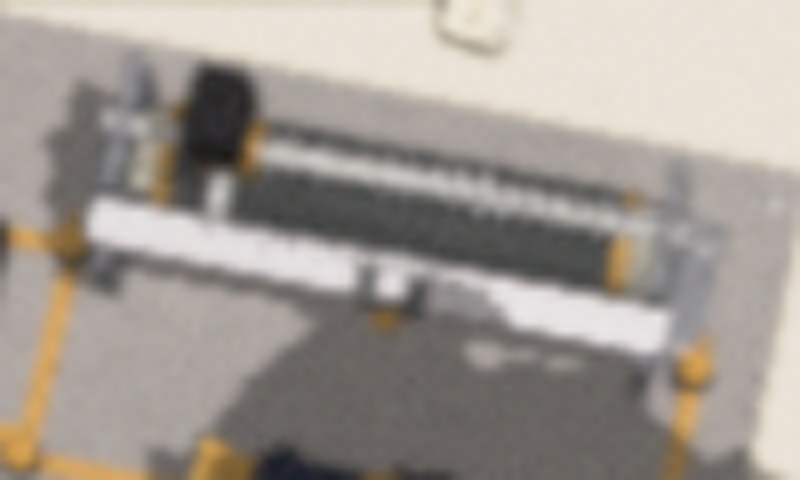

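Run:
```python
from h import *
t=cv2.imread('pics/top0.png');g=[cv2.cvtColor(cv2.imread(f),cv2.COLOR_BGR2GRAY).astype(float) for f in('pics/top0.png','pics/t3.png')]
def prof(gg,x,ys,z):
    u=proj('top',w(PB,np.c_[np.full(len(ys),x),ys,np.full(len(ys),z)]))
    return map_coordinates(gg,[u[:,1],u[:,0]],order=3)
ys=np.arange(.045,.095,.001)
print('pointer')
for x in (.030,.034,.038):
    v=sum(prof(gg,x,ys,.0705) for gg in g)/2; b=np.median(v); q=np.clip(v-b-15,0,None); i=v.argmax();m=abs(ys-ys[i])<.006
    print(x,ys[i],(q*ys)[m].sum()/q[m].sum(),v[i].round(),b)
ys=np.arange(-.035,.03,.0015)
for x in (.012,.016,.020,.024,.028):
    v=prof(g[0],x,ys,.0705);print(x,v.astype(int).tolist())
    mid=[]
    for m in (ys<-.0,):pass
# knob centre
ys=np.arange(.04,.11,.001)
for x in (.045,.055,.062): 
    v=prof(g[0],x,ys,.131);print('knob',x,v.astype(int).tolist())
```

```text
pointer
0.03 0.06100000000000001 0.06088372620419739 163.0 142.58299895258455
0.034 0.06100000000000001 0.06134822914335297 167.0 104.13729541479103
0.038 0.06200000000000001 0.06161528915070981 182.0 103.18544471662776
0.012 [139, 135, 134, 135, 137, 141, 146, 147, 142, 131, 117, 101, 92, 93, 103, 117, 127, 131, 132, 127, 118, 108, 99, 91, 87, 89, 96, 104, 113, 122, 129, 133, 135, 137, 139, 143, 146, 146, 143, 139, 136, 135, 136, 138]
0.016 [207, 206, 205, 207, 210, 213, 213, 209, 200, 183, 158, 130, 111, 106, 117, 138, 161, 180, 191, 193, 189, 177, 153, 126, 109, 105, 115, 136, 161, 182, 194, 200, 204, 206, 207, 207, 207, 205, 203, 200, 199, 200, 203, 205]
0.02 [218, 217, 217, 218, 217, 216, 215, 212, 203, 188, 166, 137, 113, 108, 120, 143, 168, 189, 202, 207, 204, 190, 167, 140, 117, 109, 118, 141, 168, 192, 209, 215, 217, 217, 216, 214, 213, 213, 213, 212, 214, 215, 215, 215]
0.024 [217, 215, 212, 207, 203, 202, 205, 204, 195, 180, 164, 151, 144, 145, 151, 161, 174, 184, 188, 188, 186, 179, 167, 152, 140, 137, 143, 153, 165, 179, 191, 198, 201, 203, 205, 205, 205, 204, 205, 208, 
[... 544 characters left out ...]
2, 99, 98, 98, 98, 97, 99, 103]
knob 0.055 [124, 125, 125, 122, 117, 109, 98, 84, 69, 56, 45, 39, 37, 38, 39, 42, 45, 46, 44, 42, 41, 43, 44, 44, 42, 41, 41, 42, 46, 54, 65, 79, 93, 107, 119, 127, 132, 135, 137, 135, 129, 120, 110, 100, 94, 90, 91, 96, 104, 113, 121, 128, 131, 132, 133, 136, 139, 143, 145, 146, 145, 144, 143, 141, 138, 136, 134, 132, 132, 135]
knob 0.062 [151, 150, 148, 146, 141, 133, 123, 110, 96, 81, 67, 56, 49, 45, 41, 39, 37, 37, 38, 39, 38, 37, 36, 37, 38, 40, 43, 47, 53, 63, 76, 92, 109, 125, 138, 148, 153, 154, 154, 153, 152, 150, 145, 139, 132, 124, 117, 113, 112, 115, 119, 124, 129, 132, 134, 136, 139, 144, 150, 153, 154, 154, 155, 157, 159, 159, 158, 156, 155, 156]
```

Run:
```python
from h import *
o=[180,0,180+np.degrees(PB[2])]
k=w(PB,[.056,.0625,0])[0];print(k,robot.ik([k[0],k[1],.171],o))
robot.set_gripper(.062)
robot.move_pose([k[0],k[1],.26],o);robot.pause(.2);st('above')
print(robot.line_to([k[0],k[1],.171],vel=.08,guard=6));st('down')
robot.set_gripper(0);robot.pause(.2);st('grip')
s=robot.observe();d=s['tool_pos'][:2]-PB[:2];c,n=np.cos(PB[2]),np.sin(PB[2]);print('board xy',c*d[0]+n*d[1],-n*d[0]+c*d[1])
```

```text
[0.61490144 0.13359836 0.        ] [ 0.37230232 11.99908673 -1.6445874  76.35632587  0.         10.76002715]
above 17.04 [0.615  0.1325 0.2602] [-180.     0.   169.5] [1.5 1.3 0.5] w 0.062 f 0.0
False
down 18.3 [0.6153 0.1336 0.1717] [1.800e+02 1.000e-01 1.696e+02] [0.5 0.1 0.2] w 0.062 f 0.0
grip 18.94 [0.6147 0.1309 0.172 ] [-179.7    0.   169.5] [ -6.6 -16.4   8.6] w 0.0213 f 59.6
board xy 0.0562865056940867 0.059808100698053236
```

Run:
```python
from h import *
c,n=np.cos(PB[2]),np.sin(PB[2])
def by():
    d=robot.observe()['tool_pos'][:2]-PB[:2];return c*d[0]+n*d[1],-n*d[0]+c*d[1]
T=.0598-.067; y=T
q=w(PB,[.0563,T+.012,0])[0];robot.line_to([q[0],q[1],.1715],vel=.06);st('near')
for i in range(3):
    q=w(PB,[.0563,y,0])[0];robot.line_to([q[0],q[1],.1715],vel=.03);robot.pause(.2);b=by();print(b)
    y+=np.clip(T-b[1],-.002,.002)
    if abs(T-b[1])<.0004:break
st('end')
im=robot.grab_frame('side');cv2.imwrite('pics/s4.png',im);tm=robot.grab_frame('top');cv2.imwrite('pics/t4.png',tm)
C=lambda im,x0,x1,y0,y1,k:cv2.resize(im[y0:y1,x0:x1],None,fx=k,fy=k,interpolation=cv2.INTER_CUBIC)
s3=cv2.imread('pics/s3.png')
cv2.imwrite('pics/c4.png',cv2.vconcat([cv2.hconcat([C(im,295,345,217,257,8),C(s3,295,345,217,257,8)]),C(tm,230,330,225,260,8)]))
```

```text
near 20.05 [0.6049 0.0779 0.172 ] [179.8   0.  169.7] [-0.5  6.   2.4] w 0.0214 f 59.4
(np.float64(0.05616553216028536), np.float64(-0.0058935710024174415))
(np.float64(0.0561651122370887), np.float64(-0.007192352422229901))
end 21.25 [0.6025 0.065  0.172 ] [179.8   0.  169.7] [-0.1  8.4  3. ] w 0.0214 f 59.4
```

View pics/c4.png

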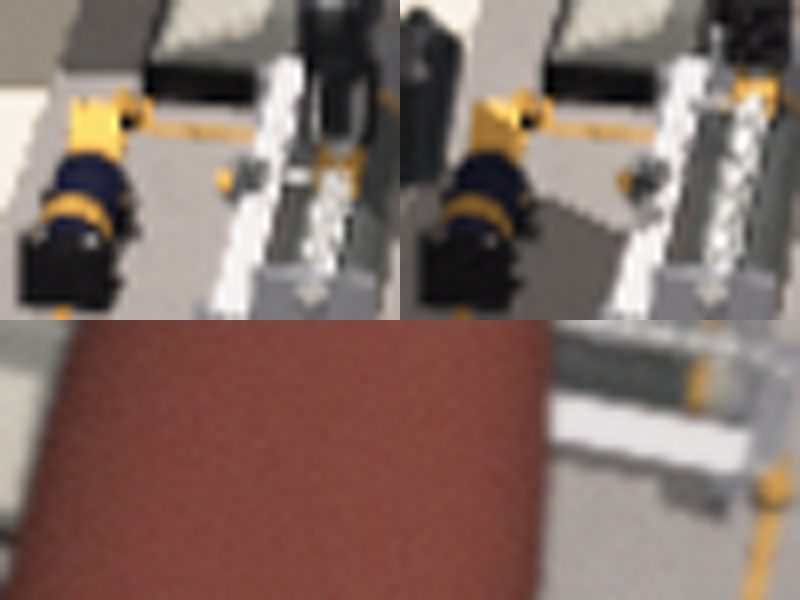

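Run:
```python
from h import *
G=lambda f:cv2.cvtColor(cv2.imread(f),cv2.COLOR_BGR2GRAY).astype(float)
s0,s3,s4,t0=map(G,('pics/side0.png','pics/s3.png','pics/s4.png','pics/top0.png'))
def prof(gg,x,ys,z):
    u=proj('side',w(PB,np.c_[np.full(len(ys),x),ys,np.full(len(ys),z)]))
    return map_coordinates(gg,[u[:,1],u[:,0]],order=3)
ys=np.arange(-.036,.03,.002);print((ys*1000).astype(int).tolist())
for x in (.010,.013,.016,.019,.022,.025): print('clip',x,((prof(s3,x,ys,.0705)+prof(s0,x,ys,.0705))/2).astype(int).tolist())
for x in (.028,.031,.034,.037,.04): print('ptr',x,prof(s4,x,ys,.0705).astype(int).tolist())
ys=ys+.068
for x in (.031,.034,.037): print('ptr rest',x,prof(s0,x,ys,.0705).astype(int).tolist())
```

```text
[-36, -33, -31, -29, -27, -25, -23, -21, -19, -17, -15, -13, -11, -9, -7, -5, -3, -1, 0, 2, 4, 6, 8, 10, 12, 14, 16, 18, 20, 22, 24, 26, 28]
clip 0.01 [165, 154, 137, 116, 97, 83, 77, 77, 80, 80, 78, 76, 77, 84, 95, 105, 111, 113, 114, 116, 122, 132, 144, 157, 167, 175, 180, 182, 182, 182, 181, 180, 180]
clip 0.013 [151, 137, 124, 112, 102, 94, 88, 84, 78, 73, 68, 65, 66, 70, 75, 79, 83, 88, 96, 108, 122, 137, 151, 164, 176, 186, 193, 199, 202, 204, 205, 203, 200]
clip 0.016 [180, 180, 179, 174, 165, 151, 134, 114, 93, 74, 64, 64, 69, 75, 80, 84, 89, 97, 107, 119, 134, 154, 176, 198, 215, 227, 234, 238, 240, 240, 238, 234, 229]
clip 0.019 [192, 194, 195, 194, 190, 181, 166, 141, 112, 88, 78, 81, 90, 98, 101, 101, 99, 97, 98, 107, 127, 157, 189, 215, 231, 239, 241, 241, 240, 239, 238, 237, 236]
clip 0.022 [181, 190, 201, 212, 218, 218, 208, 191, 171, 154, 143, 137, 132, 125, 119, 116, 117, 122, 131, 146, 165, 188, 207, 222, 231, 236, 239, 240, 240, 239, 237, 234, 230]
clip 0.025 [202, 210, 218, 223, 225, 224, 224, 225, 227, 229, 224, 212, 196, 183, 179, 183, 192, 202, 213, 223, 230, 2
[... 684 characters left out ...]
, 79, 74, 70, 67, 66, 66, 68]
ptr 0.04 [84, 84, 82, 79, 76, 75, 75, 74, 71, 69, 71, 83, 108, 138, 165, 179, 180, 169, 150, 125, 102, 85, 77, 76, 76, 75, 72, 69, 69, 74, 83, 94, 103]
ptr rest 0.031 [130, 127, 119, 111, 105, 103, 105, 108, 112, 117, 125, 137, 150, 162, 170, 172, 167, 156, 143, 130, 120, 114, 114, 120, 130, 140, 147, 150, 149, 144, 137, 130, 123]
ptr rest 0.034 [66, 65, 65, 67, 69, 72, 74, 77, 84, 97, 113, 129, 144, 154, 159, 158, 152, 142, 132, 123, 117, 112, 110, 110, 112, 113, 114, 112, 110, 107, 104, 100, 96]
ptr rest 0.037 [80, 83, 87, 90, 91, 89, 85, 84, 88, 98, 113, 129, 145, 158, 167, 171, 169, 162, 153, 142, 132, 124, 118, 115, 114, 115, 115, 113, 109, 101, 91, 77, 63]
```

Run:
```python
from h import *
robot.pause(.5);st('f');print(robot.job_done())
```

```text
f 21.85 [0.6025 0.065  0.172 ] [179.8   0.  169.7] [-0.4  8.2  3.1] w 0.0212 f 59.4
the job is handed in; nothing more can be done
None
```

I handed the job in at about 22 s. The cell lies in the cradle with its button end against the black block, and the gripper is holding the slider about 67 mm along, which by measurement puts the pointer within about 1.5 mm of the middle of the index gap. The clip looks unmoved in the side camera picture; no verdict was returned.

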